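# Take the pile apart and put each thing in its home

### The job

A slide box, a black power adapter, a brass weight and a white bush have been piled up on the grey riser. Take the pile apart from the top: first set the brass weight gently upright into the round recess of the wooden block, then stand the white bush in the petri dish, then lay the adapter flat inside the blue tray, and last lay the slide box flat inside the orange tray. Leave the beaker and the red marker where they are.

Things in the scene. Friction and masses are not known exactly. Their poses are not given: they have to be found in the camera images.
- brass_weight: loose brass 200 g weight, mass 0.14 to 0.28 kg: a cylinder 32 mm across and 29 mm high with a knob 16 mm across on top, 42 mm high in all; origin at the centre of its underside, z up. At the start it stands on one end of the adapter's top, beside the white bush (centres 44 mm apart along the adapter's length).
- white_bush: loose white plastic bush, a cylinder 26 mm across and 20 mm high; origin at the centre of its underside, z up. At the start it stands on the other end of the adapter's top.
- adapter: loose black power adapter, a block 46 mm (its x) by 84 mm (its y) by 30 mm high, 0.18 kg; origin at the centre of its underside, z up. At the start it lies flat on the middle of the slide box, its length nearly along the slide box's (within about 0.1 rad).
- slide_box: loose slide box with a white lid and cream sides, closed, 57 mm wide (from x = -27 to +30 mm in its own frame) by 152 mm long (its y) by 26 mm high, 0.14 kg; origin under the middle, at the underside, z up. It lies at the bottom of the pile, flat on a fixed grey riser (a board whose top is 70 mm above the bench), on which the four homes, the beaker and the marker also stand.
- weight_block: fixed brown wooden block 70 x 70 mm, 22 mm high, with one round recess 50 mm across and 10 mm deep in the middle of its top; origin at the centre of its underside, so the recess floor is at z = 12 mm. Home of the brass weight.
- petri_dish: fixed clear open petri dish, 87 mm across outside, at least 66 mm inside, rim 13 mm high, floor 2 mm thick; origin at the centre of its underside. Home of the white bush.
- blue_tray: fixed shallow blue tray, 74 mm (its x) by 112 mm (its y) outside, 66 x 104 mm inside, floor 4 mm thick, rim 11 mm high in all; origin at the centre of its underside. Home of the adapter, whose length goes along the tray's length (either way round).
- orange_tray: fixed shallow orange tray, 86 mm (its x) by 180 mm (its y) outside, 78 x 172 mm inside, floor 4 mm thick, rim 11 mm high in all; origin at the centre of its underside. Home of the slide box, whose length goes along the tray's length (either way round).
- beaker: clear empty beaker, 55 mm across, 70 mm high, standing loose at the right end of the riser; origin at the centre of its underside. To be left alone.
- marker_red: felt marker with white barrel and red cap, 140 mm long (its y), 14 mm thick, lying loose at the left end of the riser; origin under its middle. To be left alone. Left of it, beyond the riser, stands a yellow binder 300 mm tall; a white tube rack 370 mm tall stands between the robot and the right part of the riser, and a monitor behind its left part.

How it is judged (in metres and radians):
On the way, in this order (a step that is already met when the one before it is completed fails the run):
1. the brass weight stands in the recess of the wooden block (horizontal distance between brass_weight and weight_block below 0.012 m and z of brass_weight in the frame of weight_block between 0.009 and 0.015 m and angle between brass_weight's own z axis and vertical below 0.1 rad and linear speed of brass_weight below 0.03 m/s), for 0.2 s.
2. the white bush stands in the petri dish (horizontal distance between white_bush and petri_dish below 0.025 m and z of white_bush in the frame of petri_dish between -0.001 and 0.005 m and angle between white_bush's own z axis and vertical below 0.1 rad and linear speed of white_bush below 0.03 m/s), for 0.2 s.
3. the adapter lies flat in the blue tray (horizontal distance between adapter and blue_tray below 0.021 m and z of adapter in the frame of blue_tray between 0.001 and 0.007 m and angle between adapter's own z axis and vertical below 0.1 rad and linear speed of adapter below 0.03 m/s and angle between the y axis of adapter and the y axis of blue_tray, either way round below 0.25 rad), for 0.2 s.
4. the slide box lies flat in the orange tray (horizontal distance between slide_box and orange_tray below 0.022 m and z of slide_box in the frame of orange_tray between 0.001 and 0.007 m and angle between slide_box's own z axis and vertical below 0.1 rad and linear speed of slide_box below 0.03 m/s and angle between the y axis of slide_box and the y axis of orange_tray, either way round below 0.25 rad), for 0.2 s.
At the end, for the whole second after the job is handed in: All released, at rest, upright or flat on the floor of their homes: weight within 12 mm of the recess centre, bush within 25 mm of the dish centre, adapter within 21 mm of the blue tray centre, slide box within 22 mm of the orange one, both lengthwise within 0.25 rad (all of step 1 and all of step 2 and all of step 3 and all of step 4); the robot touches nothing.
It fails at once if the beaker is moved by more than 30 mm (distance of beaker from where it was at the start of the episode above 0.03 m).
It fails at once if the red marker is moved by more than 30 mm (distance of marker_red from where it was at the start of the episode above 0.03 m).
It fails at once if the brass weight is dropped or slammed into its block (over 60 N) (contact force between brass_weight and weight_block above 60 N).
It also fails if it takes over 122 s, if anything falls off the work surface, if the arm or the gripper's body presses on something with over 40 N, if the wrist force passes 120 N, or if a joint passes its speed limit or range.

### The arm

A 7-joint arm with a two-finger parallel gripper is mounted at the origin on a cart in front of the work surface, level with it; the furniture and walls round the work are solid. World frame = base frame: x ahead of the robot, y to its left, z up, the work surface at z = 0. Lengths are in mm, angles in rad, forces in N, time in s.
With the tool pointing down it reaches from about 400 to 875 mm from the base axis. Payload 4.4 kg.
Tool frame: the origin (TCP) lies midway between the tips of the shut fingers; the grasp point (between the pads) lies 19 mm behind it (ctrl.pinch_z is the distance from the TCP to the grasp point, in mm); z points along the fingers, y is the line along which they close (so a half turn about z gives the same grasp; the last joint's range is limited). The gripper opens to 85 mm and grips with 20 to 120 N. Pads are 22 mm wide; open, the fingers measure 114 mm over their backs; the gripper's body (76 mm by 85 mm) begins 54 mm behind the grasp point. The pads swing forward as they close: fully open they stand 13 mm farther back than shut.
Start: joints at [-1.298, 0.628, 0.038, 1.517, -0.027, 0.996, -0.02], TCP at [216.008, 613.073, 231.313] pointing down, gripper open.
Joint ranges: [-3.06, 3.06], [-0.37, 2.12], [-1.25, 1.32], [0.18, 2.47], [-1.1, 4.24], [0.23, 1.98], [-2.94, 2.94]. Speed limits (rad/s): [2.57, 2.57, 3.14, 3.14, 3.14, 3.14, 3.14].

### API

Orientations are given as [roll, pitch, yaw] about the fixed x, y, z axes, in that order (R = Rz(yaw) Ry(pitch) Rx(roll)).
In Python, from cell import read_state, cams, order, ctrl gives the robot as it stands.
- The arm moves only by the tool move_arm, never from a script. Its argument "targets" is text: rows parted by semicolons, each of 7 numbers parted by spaces: the gripper's target within -1 to 1 (fully open at 1, half-way at 0, shut at -1), then the shift along the tool's x, y, z in cm, then the turn, a rotation vector about the tool's x, y, z in degrees. A call has 1 to 5 rows; each row shifts and turns the commanded pose from where the row before left it, along the tool's axes as they then stand; what a row does not reach is not made up. A row lasts 1/12 s, in which the tool goes at most 41.7 mm and 7.16 degrees, less where a joint would pass 70% of its speed; a pose out of reach is approached as far as the arm can. A call with a gripper value outside its range is refused whole. The fingers move at their own pace and stop on an object; the grip force is fixed at half the most. Time passes only in rows, so rows that do not move let the fingers close. It gives the time, the measured TCP pose, the force, the opening and the grip force at its end, in the units of the state.
- read_state(): the state, without advancing time (a new reading comes with each control period).
- cams.get_image(name): name is "scene" or "top"; returns a dict with "color" (420x560x3 uint8, red, green, blue), "fovy" (degrees; the focal length in pixels is half the picture's height over the tangent of half this angle, whatever the lens; pixels are square), "cx", "cy" (the principal point, pixels), "rvec" (rotation vector, rad) and "tvec" (3), from world to camera coordinates, as OpenCV has them. Camera axes: x right, y down, z forward; pixel columns grow to the right and rows downward; lengths in mm; the calibration is good to about 2 mm. A picture is of the moment at which its call begins. There is no depth.
- order.finish_job(): hands the job in; it is judged then, once.
The state is a dict: "clock": time; "qpos": joint angles; "qd": joint speeds; "tau": joint torques, N m; "eef_pos": TCP position; "tool_rot": TCP orientation; "force": force on the tool from outside, world axes, zero at the start; "torque": the same for the moment, N m; "width": finger opening in mm; "gripper_force": force on a finger pad.
Only numpy, scipy, OpenCV 4.12 (cv2) and the standard library are available. Lean on these libraries where they do the work, as an engineer would, in place of code of your own. Each camera call takes 0.05 s, during which the arm holds its last target. There are 200 camera calls.

## Working session

There is one attempt and no reset: what is moved stays moved. The work goes in short steps, Python scripts to look and compute and a tool call to move; the robot and the scene stay as the last step left them, time stands still between calls to the robot, and variables do not carry over. Pictures are saved under pics/ and viewed, at most 14 in all, crops included, and the job is handed in when it is done.

Besides the shell and the picture viewer there is one more tool, called after "Call:" as a command line: name --argument value ..., lists and objects as JSON in quotes. move_arm: Moves the arm, as the interface text tells. Its arguments: {"type":"object","properties":{"targets":{"type":"string"}},"required":["targets"]}

```bash
mkdir -p pics
cat > h.py <<'E'
import numpy as np, cv2
from cell import read_state, cams, order, ctrl
def snap(name,f):
    im=cams.get_image(name); np.savez('/tmp/'+name+'.npz',**{k:np.array(v) for k,v in im.items()})
    cv2.imwrite('pics/'+f,cv2.cvtColor(im['color'],cv2.COLOR_RGB2BGR)); return im
def cam(name): return dict(np.load('/tmp/'+name+'.npz'))
def cp(im):
    R=cv2.Rodrigues(np.array(im['rvec'],float))[0]; t=np.array(im['tvec'],float).ravel()
    f=210/np.tan(np.radians(float(im['fovy']))/2); return R,t,f,float(im['cx']),float(im['cy'])
def px2w(im,u,v,z):
    R,t,f,cx,cy=cp(im); d=R.T@np.array([(u-cx)/f,(v-cy)/f,1]); c=-R.T@t
    return c+d*(z-c[2])/d[2]
def w2px(im,p):
    R,t,f,cx,cy=cp(im); q=R@np.array(p,float)+t; return np.array([f*q[0]/q[2]+cx,f*q[1]/q[2]+cy])
def crop(im,f,x0,y0,x1,y1,s):
    c=cv2.cvtColor(im['color'],cv2.COLOR_RGB2BGR)[y0:y1,x0:x1]
    cv2.imwrite('pics/'+f,cv2.resize(c,None,fx=s,fy=s,interpolation=cv2.INTER_CUBIC))
E
python3 - <<'E'
from h import *
a=snap('scene','s0.png');b=snap('top','t0.png')
for i in(a,b):
    R,t,f,cx,cy=cp(i); print(-R.T@t,R.T[:,2],f,cx,cy)
s=read_state();print(s['eef_pos'],s['tool_rot'],s['width'],s['clock'],ctrl.pinch_z)
E
```

```text
[  91.80265117 -121.95296638  789.71016017] [ 0.54464356  0.32180112 -0.77447236] 407.5910652271894 277.5590997185865 209.0737164577701
[ 418.24000132  119.75719527 1295.40687622] [ 0.11076409 -0.00777087 -0.99381635] 477.37019737042243 283.2408145595723 205.27355390053148
[215.84864429 612.55464604 230.53063074] [-3.13999055e+00  3.09399067e-05  2.80278496e+00] 85.23175301244056 0.1 18.700000000000003
```

View pics/s0.png

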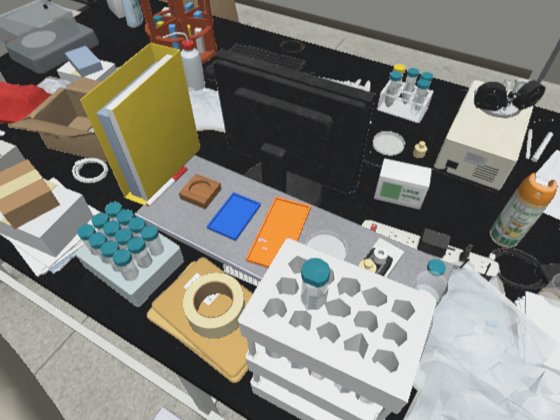

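View pics/t0.png

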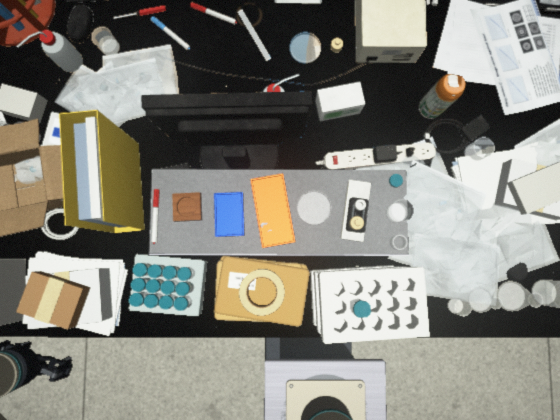

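The top picture shows the riser across columns 150–410, rows 170–253. From left to right: marker (155,215), wooden block (187,207), blue tray (229,214), orange tray (272,210), petri dish (314,208), and the pile at (356,210). The beaker is at about (400,210). I'll enlarge the crop next.

Run:
```python
from h import *
b=cam('top'); crop(b,'c1.png',145,160,305,260,5); crop(b,'c2.png',285,160,425,260,5.7)
```

```text
(no output)
```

View pics/c1.png

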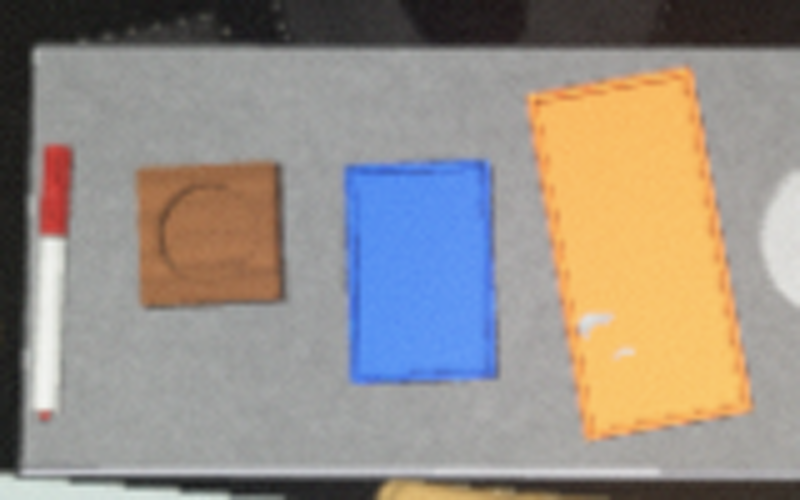

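View pics/c2.png

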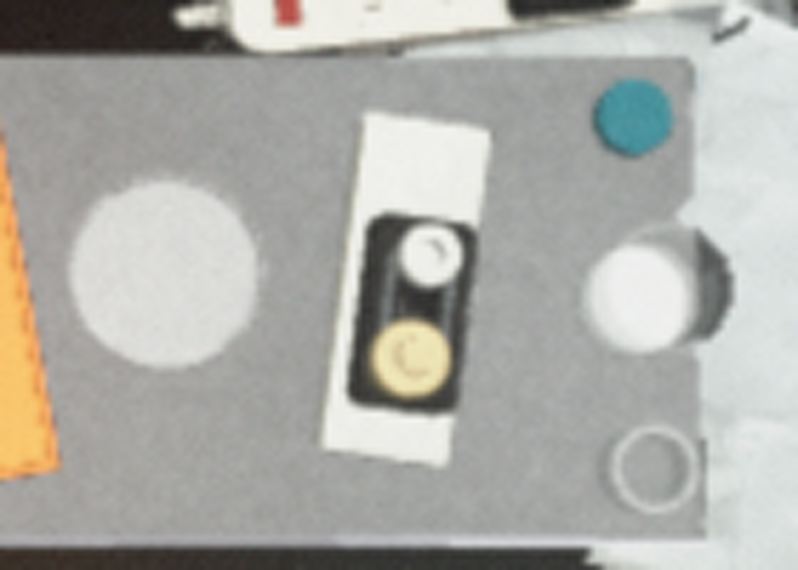

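c1 shows the block, blue tray and orange tray corners. c2 shows the dish at about (165,273), the bush at (431,254), the weight at (411,358), and the corners of the slide box and adapter. Next I'll convert these to world coordinates.

```bash
cat >> h.py <<'E'
def C(u,v,x0,y0,s): return ((u+.5)/s-.5+x0,(v+.5)/s-.5+y0)
E
python3 - <<'E'
from h import *
np.set_printoptions(precision=1,suppress=True)
b=cam('top')
c1=lambda P,z:np.array([px2w(b,*C(u,v,145,160,5),z)[:2] for u,v in P])
c2=lambda P,z:np.array([px2w(b,*C(u,v,285,160,5.7),z)[:2] for u,v in P])
def quad(n,q):
    y=q[0]+q[1]-q[2]-q[3]
    print(n,q.mean(0),'yaw of y %.3f'%(np.arctan2(y[1],y[0])-np.pi/2),'len',[round(float(np.linalg.norm(q[i]-q[(i+1)%4])),1) for i in range(4)])
quad('block',c1([(138,167),(278,163),(284,300),(143,306)],92))
print('recess',c1([(210,233)],92))
quad('blue',c1([(346,166),(490,161),(497,378),(352,382)],81))
quad('orange',c1([(528,95),(691,68),(751,410),(588,438)],81))
print('dish',c2([(165,273),(70,273),(260,273)],83))
quad('slide',c2([(364,112),(491,130),(447,466),(323,448)],96))
quad('adap',c2([(368,212),(478,226),(460,413),(348,404)],126))
print('bush',c2([(431,254)],146),'weight',c2([(411,358)],155))
print('beaker',c2([(640,298)],140),'marker',c1([(57,150),(44,415)],80))
print('riser',c1([(33,48),(22,472)],70),c2([(695,58),(705,540)],70))
print('rack',px2w(b,311,270,370),px2w(b,425,265,370),px2w(b,430,338,370))
E
```

```text
block [549.  354.6] yaw of y -1.507 len [71.0, 69.9, 71.1, 70.9]
recess [[549.4 355. ]]
blue [531.2 249. ] yaw of y -1.527 len [73.8, 111.4, 73.6, 110.8]
orange [541.7 137.8] yaw of y -1.394 len [85.1, 178.6, 83.9, 178.8]
dish [[547.9  32.8]
 [547.8  75.4]
 [548.   -9.8]]
slide [540.2 -73.3] yaw of y -1.711 len [57.2, 151.4, 55.1, 151.3]
adap [526.  -71.4] yaw of y -1.686 len [48.1, 81.6, 48.3, 83.9]
bush [[549.6 -76. ]] weight [[504.5 -65.3]]
beaker [[ 531.6 -166.1]] marker [[593.3 436.8]
 [457.6 439.1]]
riser [[648.2 453.5]
 [429.  452. ]] [[ 648.9 -211.4]
 [ 429.4 -210. ]]
rack [396.3  58.9 370. ] [ 406.2 -161.1  370. ] [ 268.8 -166.3  370. ]
```

All the measured sizes match the given ones. Next is a small planner that turns waypoints into tool-frame rows for me to type.

```bash
cat >> h.py <<'E'
from scipy.spatial.transform import Rotation as Ro
def plan(wps,step=40,pose=None):
    """wps: (x,y,z,yaw or None). prints tool-frame deltas in cm / deg, and number of rows needed"""
    s=read_state(); p=np.array(s['eef_pos']); r=Ro.from_euler('xyz',s['tool_rot'])
    print('at',p.round(1),np.round(s['tool_rot'],3),'w',round(s['width'],1),'t',round(s['clock'],1),'F',np.round(s['force'],1))
    for x,y,z,w in wps:
        if w is not None:
            r2=Ro.from_euler('xyz',[np.pi,0,w]); print(' turn',np.degrees((r.inv()*r2).as_rotvec()).round(1)); r=r2
        d=r.inv().apply(np.array([x,y,z])-p)/10; n=int(np.ceil(np.linalg.norm(d)*10/step))
        print(' shift',d.round(2),'in',n,'rows of',(d/n).round(2)); p=np.array([x,y,z],float)
E
python3 - <<'E'
from h import *
plan([(216,613,320,3.03),(400,380,320,None),(510,200,260,None),(506,-65,220,None),(504.5,-65.3,145,None)],40)
b=cam('top')
for z in (0,300): print([px2w(b,u,v,z)[:2].round(0) for u,v in((143,232),(137,145),(85,232))])
E
```

```text
at [215.8 612.6 230.5] [-3.14   0.     2.803] w 85.2 t 0.1 F [-0.2 -0.4 -0.2]
 turn [ -0.1  -0.  -13. ]
 shift [-0.01  0.05 -8.95] in 3 rows of [-0.    0.02 -2.98]
 shift [-20.88 -21.11  -0.  ] in 8 rows of [-2.61 -2.64 -0.  ]
 shift [-12.94 -16.66   6.  ] in 6 rows of [-2.16 -2.78  1.  ]
 shift [ -2.55 -26.38   4.  ] in 7 rows of [-0.36 -3.77  0.57]
 shift [ 0.15 -0.05  7.5 ] in 2 rows of [ 0.07 -0.02  3.75]
[array([489., 489.]), array([729., 514.]), array([488., 646.])]
[array([472., 404.]), array([657., 423.]), array([472., 524.])]
```

Call:
move_arm --targets "1 0 0 -3 0 0 -6.5; 1 0 0 -3 0 0 -6.5; 1 0 0 -3 0 0 0; 1 -2.6 -2.6 0 0 0 0; 1 -2.6 -2.6 0 0 0 0"

```text
clock: 0.52
eef_pos: [260.5, 557.4, 322.8]
tool_rot: [3.137, -0.0, 3.035]
force: [-0.5, -0.6, -0.3]
width: 85.5
gripper_force: 0.0
```

Call:
move_arm --targets "1 -2.6 -2.6 0 0 0 0; 1 -2.6 -2.6 0 0 0 0; 1 -2.6 -2.6 0 0 0 0; 1 -2.6 -2.6 0 0 0 0; 1 -2.6 -2.6 0 0 0 0"

```text
clock: 0.93
eef_pos: [377.2, 410.1, 321.0]
tool_rot: [-3.141, -0.0, 3.03]
force: [0.7, -0.3, -0.1]
width: 85.6
gripper_force: 0.0
```

Call:
move_arm --targets "1 -2.6 -2.6 0 0 0 0; 1 -2.1 -2.8 1 0 0 0; 1 -2.1 -2.8 1 0 0 0; 1 -2.1 -2.8 1 0 0 0; 1 -2.1 -2.8 1 0 0 0"

```text
clock: 1.35
eef_pos: [470.8, 260.7, 280.7]
tool_rot: [-3.141, -0.0, 3.03]
force: [0.9, -0.1, -0.6]
width: 85.3
gripper_force: 0.0
```

Call:
move_arm --targets "1 -2.1 -2.8 1 0 0 0; 1 -2.1 -2.8 1 0 0 0; 0.5 -0.4 -3.5 0.5 0 0 0; 0.5 -0.4 -3.5 0.5 0 0 0; 0.5 -0.4 -3.5 0.5 0 0 0"

```text
clock: 1.77
eef_pos: [505.7, 94.7, 245.5]
tool_rot: [-3.141, -0.001, 3.03]
force: [-0.1, -0.6, -0.6]
width: 64.2
gripper_force: 0.0
```

Call:
move_arm --targets "0.4 -0.3 -3.2 0.5 0 0 0; 0.4 -0.3 -3.2 0.5 0 0 0; 0.4 -0.3 -3.2 0.5 0 0 0; 0.4 -0.3 -3.2 0.5 0 0 0; 0.4 -0.3 -3.2 0.5 0 0 0"

```text
clock: 2.18
eef_pos: [502.6, -65.7, 220.9]
tool_rot: [3.142, -0.001, 3.03]
force: [0.9, 0.2, -0.5]
width: 59.4
gripper_force: 0.0
```

Run:
```python
from h import *
plan([(504.5,-65.3,170,3.03),(504.5,-65.3,137,None)],25)
a=snap('scene','s1.png'); crop(a,'s1c.png',300,180,500,330,4)
print(read_state()['qpos'],w2px(a,(504.5,-65.3,168)))
```

```text
at [502.6 -65.7 220.9] [ 3.142e+00 -1.000e-03  3.030e+00] w 59.4 t 2.2 F [ 0.9  0.2 -0.5]
 turn [ 0. -0. -0.]
 shift [-0.18  0.06  5.09] in 3 rows of [-0.06  0.02  1.7 ]
 shift [-0.  -0.   3.3] in 2 rows of [-0.   -0.    1.65]
[ 0.02209804  0.44162434  0.09247835  1.92450047 -0.04800645  0.77904515
  1.5898722 ] [368.93640996 261.75312693]
```

View pics/s1.png

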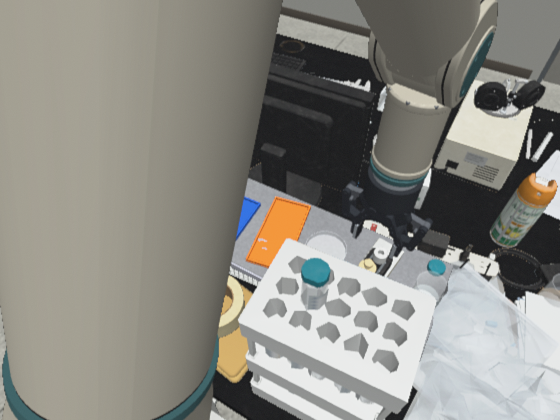

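The scene view shows the gripper above the pile, with its fingers at (352,195) and (425,230). The brass knob is at about (369,264), where I predicted it. I'll descend.

Call:
move_arm --targets "0.4 0 0 2 0 0 0; 0.4 -0.1 0 2 0 0 0; 0.4 -0.1 0 1.8 0 0 0; 0.4 0 0 1.3 0 0 0; 0.4 0 0 1.2 0 0 0"

```text
clock: 2.65
eef_pos: [504.5, -64.2, 137.0]
tool_rot: [3.142, -0.002, 3.03]
force: [0.2, 0.1, 0.1]
width: 60.0
gripper_force: 0.0
```

Call:
move_arm --targets "-1 0 0 0 0 0 0; -1 0 0 0 0 0 0; -1 0 0 0 0 0 0; -1 0 0 0 0 0 0; -1 0 0 0 0 0 0"

```text
clock: 3.07
eef_pos: [505.5, -64.4, 138.9]
tool_rot: [3.142, 0.001, 3.03]
force: [-0.5, -0.5, -2.6]
width: 28.7
gripper_force: 59.2
```

Call:
move_arm --targets "-1 0 0 -1 0 0 0; -1 0 0 -1.5 0 0 0; -1 0 0 -2 0 0 0; -1 0 0 -2 0 0 0; -1 0 0 0 0 0 0"

```text
clock: 3.48
eef_pos: [507.7, -64.8, 207.5]
tool_rot: [3.141, 0.008, 3.03]
force: [0.6, 0.6, -1.4]
width: 28.7
gripper_force: 59.4
```

Run:
```python
from h import *
plan([])
a=snap('scene','s2.png'); crop(a,'s2c.png',320,150,460,290,4.2)
```

```text
at [507.7 -64.8 207.5] [3.141 0.008 3.03 ] w 28.7 t 3.5 F [ 0.6  0.6 -1.4]
```

View pics/s2c.png

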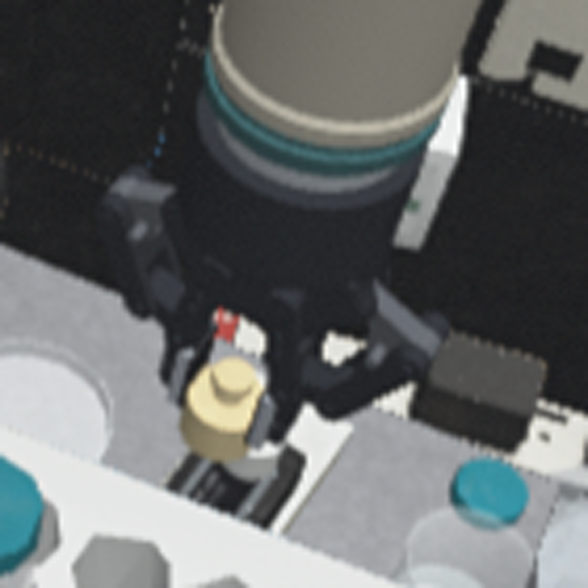

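The weight is held by its body and upright, but it sits towards the camera in the pads, centred at about (374,245) in the full image. I'll work out where that is relative to the TCP.

Run:
```python
from h import *
a=cam('scene')
for u,v,z in ((228,398,223.6),(232,374,236.6)):
  print(px2w(a,*C(u,v,320,150,4.2),z))
for d in(0,10,18): print(d,(w2px(a,(507.7-d,-64.8+d*.1,223.6))-[320,150])*4.2)
plan([(500,-60,215,None),(530,240,215,None),(549,355,180,None)])
```

```text
[503.43177629 -64.7894151  223.6       ]
[505.44207367 -63.25644866 236.6       ]
0 [230.39186801 388.70478441]
10 [218.67961523 405.80198826]
18 [209.18160102 419.66691143]
at [506.8 -64.6 205.8] [3.141 0.005 3.03 ] w 28.9 t 3.5 F [-0.5  0.7 -3.4]
 shift [ 0.72  0.38 -0.92] in 1 rows of [ 0.72  0.38 -0.92]
 shift [3.700e-01 3.015e+01 1.000e-02] in 8 rows of [0.05 3.77 0.  ]
 shift [-0.58 11.64  3.51] in 4 rows of [-0.15  2.91  0.88]
```

Call:
move_arm --targets "-1 0 2 -0.5 0 0 0; -1 0 3.5 0 0 0 0; -1 0 3.5 0 0 0 0; -1 0 3.5 0 0 0 0; -1 0.1 3.5 0 0 0 0"

```text
clock: 3.95
eef_pos: [521.5, 96.0, 207.8]
tool_rot: [-3.141, -0.001, 3.029]
force: [0.7, -0.1, -1.9]
width: 28.4
gripper_force: 59.5
```

Call:
move_arm --targets "-1 0 3.5 0 0 0 0; -1 0 3.5 0 0 0 0; -1 0.1 3.5 0 0 0 0; -1 0 3.5 0 0 0 0; -1 0.1 3.5 0 0 0 0"

```text
clock: 4.37
eef_pos: [538.9, 270.2, 207.5]
tool_rot: [-3.141, -0.001, 3.03]
force: [0.4, -0.4, -0.7]
width: 28.7
gripper_force: 59.5
```

Call:
move_arm --targets "-1 0 3.5 0 0 0 0; -1 0 3 0 0 0 0; -1 0 1.5 1 0 0 0; -1 0 0.5 2 0 0 0; -1 0 0 1 0 0 0"

```text
clock: 4.78
eef_pos: [547.1, 353.9, 165.0]
tool_rot: [-3.139, -0.003, 3.032]
force: [-0.8, -0.4, -1.0]
width: 28.5
gripper_force: 59.5
```

Run:
```python
from h import *
plan([(551,355,120,3.03)])
b=snap('top','t3.png'); crop(b,'t3c.png',150,165,250,245,6)
```

```text
at [547.1 353.9 165. ] [-3.139e+00 -3.000e-03  3.032e+00] w 28.5 t 4.8 F [-0.8 -0.4 -1. ]
 turn [-0.1 -0.2  0.1]
 shift [-0.38  0.15  4.5 ] in 2 rows of [-0.19  0.08  2.25]
```

View pics/t3c.png

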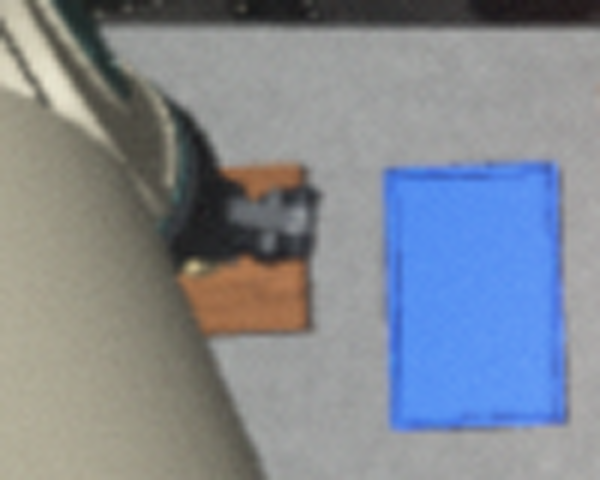

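The arm hides most of the block. The visible right finger lines up with the block centre, so I'll go down gently, relying on the calibration.

Call:
move_arm --targets "-1 -0.2 0.1 2 0 0 0; -1 -0.1 0 2 0 0 0; -1 0 0 1.5 0 0 0; -1 0 0 0.7 0 0 0; -1 0 0 0.2 0 0 0"

```text
clock: 5.25
eef_pos: [551.5, 351.4, 102.7]
tool_rot: [-3.138, -0.003, 3.028]
force: [-0.4, 0.2, -1.5]
width: 28.3
gripper_force: 59.5
```

Call:
move_arm --targets "-1 0 0 0.1 0 0 0; -1 0 0 0.1 0 0 0; -1 0 0 0 0 0 0"

```text
clock: 5.5
eef_pos: [552.8, 354.0, 103.3]
tool_rot: [3.141, 0.001, 3.029]
force: [-0.2, 0.1, -2.3]
width: 28.1
gripper_force: 59.5
```

Call:
move_arm --targets "-1 0 0 0.2 0 0 0; -1 0 0 0.15 0 0 0; -1 0 0 0.1 0 0 0; -1 0 0 0.1 0 0 0; -1 0 0 0 0 0 0"

```text
clock: 5.92
eef_pos: [552.0, 353.9, 96.6]
tool_rot: [-3.141, -0.0, 3.03]
force: [-1.1, -0.1, -0.8]
width: 28.4
gripper_force: 59.5
```

Call:
move_arm --targets "-1 0 0 0.1 0 0 0; -1 0 0 0.1 0 0 0; -1 0 0 0 0 0 0"

```text
clock: 6.17
eef_pos: [552.2, 353.9, 94.7]
tool_rot: [3.142, -0.0, 3.03]
force: [-1.1, -0.2, -1.2]
width: 28.6
gripper_force: 59.5
```

Call:
move_arm --targets "-1 0 0 0.1 0 0 0; -1 0 0 0 0 0 0; -1 0 0 0 0 0 0"

```text
clock: 6.42
eef_pos: [552.3, 354.0, 94.6]
tool_rot: [3.141, 0.0, 3.03]
force: [-1.0, -1.1, 5.1]
width: 28.9
gripper_force: 60.1
```

Call:
move_arm --targets "-1 0 0 0.1 0 0 0; -1 0 0 0 0 0 0; -1 0 0 0 0 0 0"

```text
clock: 6.67
eef_pos: [552.3, 354.0, 94.5]
tool_rot: [3.141, 0.0, 3.03]
force: [-3.3, -2.2, 11.4]
width: 28.2
gripper_force: 60.8
```

The weight is on the recess floor at the expected height, so I'll release it.

Call:
move_arm --targets "-0.1 0 0 -0.1 0 0 0; 0.2 0 0 0 0 0 0; 0.3 0 0 0 0 0 0; 0.3 0 0 -1 0 0 0; 0.3 0 0 -2 0 0 0"

```text
clock: 7.08
eef_pos: [550.4, 352.8, 121.8]
tool_rot: [-3.138, -0.004, 3.03]
force: [0.4, 0.7, 0.4]
width: 55.0
gripper_force: 0.0
```

Call:
move_arm --targets "0.3 0 0 -3.5 0 0 0; 0.3 0 0 -3.5 0 0 0; 0.3 0 -3 -1 0 0 0; 0.3 0 -3.5 0 0 0 0; 0.3 0 -3.5 0 0 0 0"

```text
clock: 7.5
eef_pos: [541.4, 254.5, 205.6]
tool_rot: [3.14, 0.003, 3.032]
force: [-0.1, -1.3, 0.6]
width: 55.6
gripper_force: 0.0
```

Call:
move_arm --targets "0.3 0 -3.5 0 0 0 0; 0.3 0 -3.5 0 0 0 0; 0.3 0 -3.5 0 0 0 0; 0.3 0 -3.5 0 0 0 0; 0.3 0 -3.5 0 0 0 0"

```text
clock: 7.92
eef_pos: [521.2, 79.1, 204.4]
tool_rot: [3.141, 0.001, 3.03]
force: [0.7, -0.7, 0.6]
width: 55.5
gripper_force: 0.0
```

Run:
```python
from h import *
plan([(549.6,-76,215,3.03),(549.6,-76,134,None)])
a=snap('scene','s4.png');b=snap('top','t4.png')
A=cv2.resize(a['color'][160:280,160:300],None,fx=3,fy=3,interpolation=2);A=np.vstack([A])
B=cv2.resize(b['color'][175:240,150:220],None,fx=5.5,fy=5.5,interpolation=2)[:360]
B=np.vstack([B,np.zeros((max(0,360-B.shape[0]),B.shape[1],3),np.uint8)])
cv2.imwrite('pics/m4.png',np.hstack([A,B])[:,:,::-1])
```

```text
at [521.2  79.1 204.4] [3.141e+00 1.000e-03 3.030e+00] w 55.5 t 7.9 F [ 0.7 -0.7  0.6]
 turn [ 0.  0. -0.]
 shift [ -4.55 -15.09  -1.06] in 4 rows of [-1.14 -3.77 -0.26]
 shift [-0.  -0.   8.1] in 3 rows of [-0.  -0.   2.7]
```

View pics/m4.png

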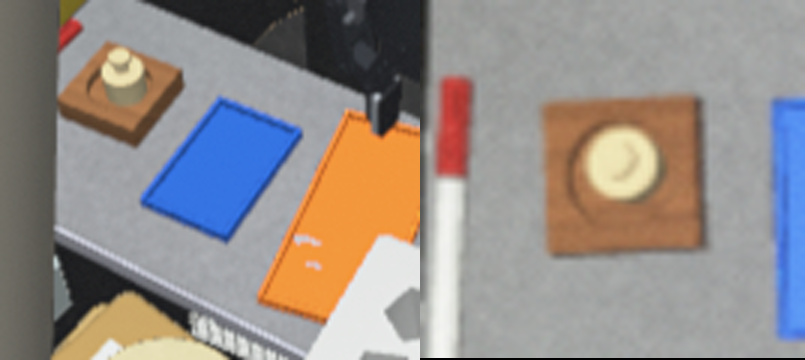

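The weight stands upright in the recess, centred at about (187.1,204.6) in the top view and slightly off centre. I'll check the offset against the 12 mm limit.

Run:
```python
from h import *
b=cam('top')
f=lambda u,v,z:px2w(b,(u-420+.5)/5.5-.5+150,(v+.5)/5.5-.5+175,z)
print(f(623,162,111),'block',np.mean([f(u,v,92)for u,v in((543,103),(697,96),(705,246),(549,254))],0))
# bush remeasure with clear view
B=cv2.cvtColor(b['color'],cv2.COLOR_RGB2BGR); crop(b,'t4p.png',320,170,400,250,7)
a=cam('scene'); A=cv2.resize(a['color'][220:300,330:410],(560,560),interpolation=2)[:,:,::-1]
P=cv2.imread('pics/t4p.png'); cv2.imwrite('pics/m5.png',cv2.resize(np.hstack([P,A]),(800,400)))
```

```text
[552.68743957 351.7012622  111.        ] block [549.04937427 355.04318875  92.        ]
```

View pics/m5.png

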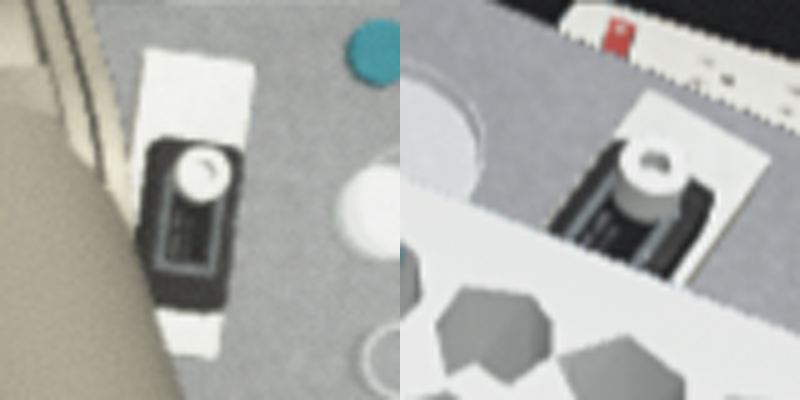

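The weight is within about 5 mm of the block centre, and the bush hasn't moved. Next I'll go to the bush.

Call:
move_arm --targets "0.3 -1.1 -3.8 0 0 0 0; 0.3 -1.1 -3.8 0 0 0 0; 0.3 -1.2 -3.7 0 0 0 0; 0.3 -1.1 -3.8 0 0 0 0; 0.3 0 0 1 0 0 0"

```text
clock: 8.43
eef_pos: [551.7, -85.3, 196.0]
tool_rot: [-3.135, 0.007, 3.018]
force: [0.5, -1.4, -0.8]
width: 55.6
gripper_force: 0.0
```

Call:
move_arm --targets "0.3 0 0 2 0 0 0; 0.3 0 0 2 0 0 0; 0.3 0 0 1.5 0 0 0; 0.3 0 0 0 0 0 0"

```text
clock: 8.77
eef_pos: [547.4, -73.7, 136.3]
tool_rot: [3.141, -0.005, 3.03]
force: [-0.4, 0.1, 0.2]
width: 55.4
gripper_force: 0.0
```

Call:
move_arm --targets "0.3 -0.2 -0.2 0.3 0 0 0; 0.3 0 0 0 0 0 0; -1 0 0 0 0 0 0; -1 0 0 0 0 0 0; -1 0 0 0 0 0 0"

```text
clock: 9.18
eef_pos: [551.7, -76.7, 137.0]
tool_rot: [3.142, 0.002, 3.03]
force: [-1.2, 1.0, 3.5]
width: 22.8
gripper_force: 58.7
```

Call:
move_arm --targets "-1 0 0 0 0 0 0; -1 0 0 0 0 0 0; -1 0 0 -0.5 0 0 0; -1 0 0 -1 0 0 0; -1 0 0 0 0 0 0"

```text
clock: 9.6
eef_pos: [552.3, -76.8, 152.8]
tool_rot: [3.142, 0.003, 3.03]
force: [-0.1, -0.4, 1.3]
width: 23.0
gripper_force: 58.8
```

Call:
move_arm --targets "-1 0 0 -2.5 0 0 0; -1 0.5 3.5 0 0 0 0; -1 0.5 3.5 0 0 0 0; -1 0.5 3.4 0 0 0 0; -1 0.1 0.5 1 0 0 0"

```text
clock: 10.02
eef_pos: [548.5, 41.8, 167.5]
tool_rot: [3.136, 0.004, 3.038]
force: [0.3, -0.5, -0.1]
width: 23.3
gripper_force: 58.9
```

Call:
move_arm --targets "-1 0 0 2.5 0 0 0; -1 0 0 2.5 0 0 0; -1 0 0 1.5 0 0 0; -1 0 0 0.5 0 0 0; -1 0 0 0 0 0 0"

```text
clock: 10.43
eef_pos: [546.6, 33.3, 94.8]
tool_rot: [-3.141, -0.002, 3.03]
force: [-0.4, 0.9, 0.0]
width: 23.0
gripper_force: 58.9
```

Call:
move_arm --targets "-1 0 0 0.4 0 0 0; -1 0 0 0.3 0 0 0; -1 0 0 0.2 0 0 0; -1 0 0 0 0 0 0"

```text
clock: 10.77
eef_pos: [547.5, 33.4, 87.1]
tool_rot: [3.141, 0.001, 3.03]
force: [-0.1, -0.3, 0.4]
width: 22.7
gripper_force: 58.9
```

Call:
move_arm --targets "-1 0 0 0.1 0 0 0; -1 0 0 0.1 0 0 0; -1 0 0 0 0 0 0"

```text
clock: 11.02
eef_pos: [547.4, 33.4, 84.9]
tool_rot: [3.142, 0.0, 3.03]
force: [0.6, 0.6, -0.7]
width: 23.1
gripper_force: 58.9
```

Call:
move_arm --targets "-1 0 0 0.1 0 0 0; -1 0 0 0 0 0 0; -1 0 0 0 0 0 0"

```text
clock: 11.27
eef_pos: [547.3, 33.4, 83.8]
tool_rot: [-3.142, -0.0, 3.03]
force: [0.2, 0.2, 0.2]
width: 22.9
gripper_force: 58.9
```

Call:
move_arm --targets "-1 0 0 0.1 0 0 0; -1 0 0 0 0 0 0; -1 0 0 0 0 0 0"

```text
clock: 11.52
eef_pos: [547.5, 33.4, 83.0]
tool_rot: [3.141, 0.0, 3.03]
force: [0.2, -0.3, 2.8]
width: 23.1
gripper_force: 59.2
```

Call:
move_arm --targets "-1 0 0 0.1 0 0 0; -1 0 0 0 0 0 0; -1 0 0 0 0 0 0"

```text
clock: 11.77
eef_pos: [547.5, 33.4, 82.9]
tool_rot: [3.141, 0.001, 3.03]
force: [-2.9, 0.4, 11.5]
width: 22.9
gripper_force: 60.0
```

The bush has touched the dish floor. I'll release it and look.

Call:
move_arm --targets "-0.25 0 0 -0.1 0 0 0; -0.25 0 0 0 0 0 0; -0.2 0 0 -0.5 0 0 0; -0.2 0 0 -1 0 0 0; 0.3 0 0 -2.5 0 0 0"

```text
clock: 12.18
eef_pos: [545.2, 33.3, 121.3]
tool_rot: [-3.14, -0.006, 3.03]
force: [-0.4, -0.0, 0.5]
width: 44.8
gripper_force: 0.0
```

Call:
move_arm --targets "0.5 0 0 -3.5 0 0 0; 0.5 0 -3 -3 0 0 0; 0.5 0 -3.5 0 0 0 0; 0.5 0 -3 0 0 0 0; 0.5 0 0 0 0 0 0"

```text
clock: 12.6
eef_pos: [536.0, -68.7, 189.0]
tool_rot: [-3.137, 0.002, 3.02]
force: [-0.4, -1.0, -1.0]
width: 64.4
gripper_force: 0.0
```

Run:
```python
from h import *
plan([(526,-71.4,185,3.027),(526,-71.4,115,None)])
a=snap('scene','s6.png');b=snap('top','t6.png')
A=cv2.resize(a['color'][210:310,290:420],(520,400),interpolation=2)
B=cv2.resize(b['color'][170:250,290:346],(280,400),interpolation=2)
cv2.imwrite('pics/m6.png',np.hstack([A,B])[:,:,::-1])
```

```text
at [536.  -68.7 189. ] [-3.137e+00  2.000e-03  3.020e+00] w 64.4 t 12.6 F [-0.4 -1.  -1. ]
 turn [-0.3  0.1 -0.4]
 shift [ 0.96 -0.39  0.4 ] in 1 rows of [ 0.96 -0.39  0.4 ]
 shift [ 0. -0.  7.] in 2 rows of [ 0.  -0.   3.5]
```

View pics/m6.png

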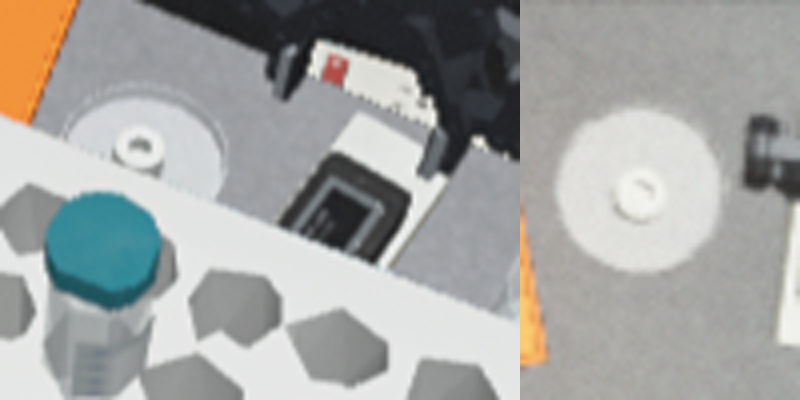

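The bush stands in the dish, about 2 mm off centre. The fingers straddle the adapter, so I'll descend to grip it.

Call:
move_arm --targets "0.5 0.5 -0.2 2 0 0 0; 0.5 0.3 0 2 0 0 0; 0.5 0 0 2 0 0 0; 0.5 0 0 1 0 0 0; 0.5 0 0 0 0 0 0"

```text
clock: 13.12
eef_pos: [527.6, -61.4, 119.7]
tool_rot: [-3.141, -0.002, 3.03]
force: [-8.3, 1.0, 25.5]
width: 64.0
gripper_force: 12.6
```

Run:
```python
from h import *
plan([(526,-71.4,107,3.027)])
```

```text
at [527.6 -61.4 119.7] [-3.141e+00 -2.000e-03  3.030e+00] w 64.0 t 13.1 F [-8.3  1.  25.5]
 turn [-0.  -0.1  0.2]
 shift [ 0.05 -1.01  1.27] in 1 rows of [ 0.05 -1.01  1.27]
```

The final lateral position came up 10 mm short and a finger touched the adapter. I'll back up and correct.

Call:
move_arm --targets "0.5 0 0 -1.5 0 0 0; 0.5 0 0 -1 0 0 0; 0.5 0.1 -1 0 0 0 0; 0.5 0 0 0 0 0 0; 0.5 0 0 0 0 0 0"

```text
clock: 13.53
eef_pos: [526.1, -71.9, 141.9]
tool_rot: [-3.141, -0.001, 3.029]
force: [-0.1, -0.8, 0.4]
width: 64.2
gripper_force: 0.0
```

Run:
```python
from h import *
plan([(526,-71.4,107,3.027)])
b=snap('top','t7.png');a=snap('scene','s7.png')
A=cv2.resize(a['color'][210:310,330:430],(400,400),interpolation=2)
B=cv2.resize(b['color'][170:250,320:400],(400,400),interpolation=2)
cv2.imwrite('pics/m7.png',np.hstack([A,B])[:,:,::-1])
```

```text
at [526.1 -71.9 141.9] [-3.141e+00 -1.000e-03  3.029e+00] w 64.2 t 13.5 F [-0.1 -0.8  0.4]
 turn [-0.  -0.   0.1]
 shift [0.02 0.05 3.49] in 1 rows of [0.02 0.05 3.49]
```

View pics/m7.png

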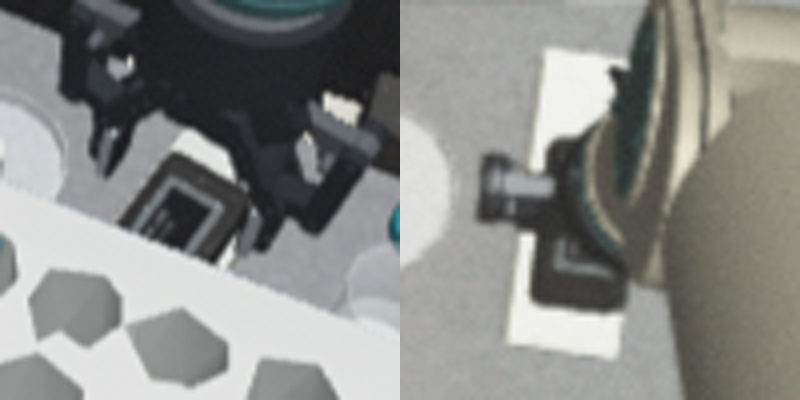

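The adapter looks closer to the right finger. I'll check its position from the back corners in the scene crop, (170,152) and (252,190).

Run:
```python
from h import *
a=cam('scene');b=cam('top')
q=[px2w(a,*C(u,v,330,210,4),126) for u,v in((170,152),(252,190))]; print(q,np.mean(q,0))
print('top', [px2w(b,*C(u,v,320,170,5),126)[:2] for u,v in((550,138),(532,300),(620,312))] if 0 else [px2w(b,*C(u-400,v,320,170,5),126)[:2].round(1) for u,v in((550,138),(531,303),(625,312))])
for y in(-104,-39): print(y,(w2px(a,(526,y,148))-[330,210])*4)
```

```text
[array([565.52810941, -54.74876291, 126.        ]), array([564.44450581, -96.85254129, 126.        ])] [564.98630761 -75.8006521  126.        ]
top [array([569.1, -53.4]), array([487.5, -43. ]), array([483.1, -89.1])]
-104 [246.44883285 231.41483359]
-39 [113.1483057  171.63103593]
```

The centre comes out at (526,−71), directly under the TCP. Descending.

Call:
move_arm --targets "0.5 0 0 1 0 0 0; 0.5 0 0 1 0 0 0; 0.5 0 0 1 0 0 0; 0.5 0 0 0.5 0 0 0; 0.5 0 0 0 0 0 0"

```text
clock: 14.05
eef_pos: [525.1, -71.1, 105.2]
tool_rot: [3.142, -0.004, 3.03]
force: [-1.0, 0.0, -0.0]
width: 64.3
gripper_force: 0.0
```

Call:
move_arm --targets "-0.2 0 0 0 0 0 0; -1 0 0 0 0 0 0; -1 0 0 0 0 0 0; -1 0 0 0 0 0 0; -1 0 0 0 0 0 0"

```text
clock: 14.47
eef_pos: [526.7, -71.4, 107.5]
tool_rot: [3.142, 0.001, 3.03]
force: [-0.7, -0.0, -1.2]
width: 44.6
gripper_force: 61.8
```

Call:
move_arm --targets "-1 0 0 0 0 0 0; -1 0 0 -0.5 0 0 0; -1 0 0 -1 0 0 0; -1 0 0 -2 0 0 0; -1 0 0 0 0 0 0"

```text
clock: 14.88
eef_pos: [528.7, -71.7, 145.6]
tool_rot: [3.142, 0.006, 3.029]
force: [0.3, 0.4, -0.9]
width: 44.6
gripper_force: 61.9
```

Call:
move_arm --targets "-1 0 0 -2 0 0 0; -1 0.4 3.5 0 0 0 0; -1 0.4 3.5 0 0 0 0; -1 0.4 3.5 0 0 0 0; -1 0.4 3.5 0 0 0 0"

```text
clock: 15.3
eef_pos: [526.2, 70.9, 162.7]
tool_rot: [3.141, 0.001, 3.029]
force: [1.0, 0.6, -2.4]
width: 44.6
gripper_force: 61.8
```

Call:
move_arm --targets "-1 0.4 3.5 0 0 0 0; -1 0.4 3.5 0 0 0 0; -1 0.4 3.5 0 0 0 0; -1 0.3 3.5 0 0 0 0; -1 0.3 3.5 0 0 0 0"

```text
clock: 15.72
eef_pos: [527.5, 247.3, 162.4]
tool_rot: [3.142, 0.0, 3.03]
force: [0.4, -0.6, -1.7]
width: 44.6
gripper_force: 61.8
```

Call:
move_arm --targets "-1 0 0 0 0 0 -4.5; -1 0 0 0 0 0 -4.5; -1 0 0 0 0 0 0; -1 0 0 0 0 0 0"

```text
clock: 16.05
eef_pos: [527.8, 245.1, 162.3]
tool_rot: [-3.141, -0.0, -3.099]
force: [-0.4, -0.5, -1.8]
width: 44.6
gripper_force: 61.9
```

Run:
```python
from h import *
plan([(531,249,95,3.189)],25)
```

```text
at [527.8 245.1 162.3] [-3.141 -0.    -3.099] w 44.6 t 16.1 F [-0.4 -0.5 -1.8]
 turn [-0.  -0.  -0.3]
 shift [-0.34  0.37  6.73] in 3 rows of [-0.11  0.12  2.24]
```

Call:
move_arm --targets "-1 -0.3 0.4 2 0 0 0; -1 0 0 2 0 0 0; -1 0 0 1.7 0 0 0; -1 0 0 1 0 0 0; -1 0 0 0 0 0 0"

```text
clock: 16.47
eef_pos: [529.4, 248.2, 93.2]
tool_rot: [-3.14, -0.004, -3.099]
force: [-0.4, -0.8, -1.8]
width: 44.7
gripper_force: 61.8
```

Call:
move_arm --targets "-1 0 0 0.3 0 0 0; -1 0 0 0.2 0 0 0; -1 0 0 0.1 0 0 0; -1 0 0 0 0 0 0"

```text
clock: 16.8
eef_pos: [531.1, 249.7, 89.9]
tool_rot: [3.141, 0.001, -3.097]
force: [0.7, 0.2, -2.2]
width: 44.7
gripper_force: 61.9
```

Call:
move_arm --targets "-1 0 0 0.2 0 0 0; -1 0 0 0.1 0 0 0; -1 0 0 0 0 0 0; -1 0 0 0 0 0 0"

```text
clock: 17.13
eef_pos: [530.7, 249.6, 86.3]
tool_rot: [3.142, -0.0, -3.096]
force: [0.2, -0.7, -1.1]
width: 44.5
gripper_force: 61.9
```

Call:
move_arm --targets "-1 0 0 0.1 0 0 0; -1 0 0 0 0 0 0; -1 0 0 0 0 0 0"

```text
clock: 17.38
eef_pos: [530.8, 249.7, 85.3]
tool_rot: [3.141, 0.0, -3.096]
force: [0.2, -0.1, -1.4]
width: 44.5
gripper_force: 61.9
```

Call:
move_arm --targets "-1 0 0 0.1 0 0 0; -1 0 0 0 0 0 0; -1 0 0 0 0 0 0"

```text
clock: 17.63
eef_pos: [530.8, 249.7, 85.3]
tool_rot: [3.141, 0.0, -3.096]
force: [-2.1, -0.9, 5.8]
width: 44.3
gripper_force: 62.8
```

Call:
move_arm --targets "-1 0 0 0.1 0 0 0; -1 0 0 0 0 0 0; -1 0 0 0 0 0 0"

```text
clock: 17.88
eef_pos: [530.9, 249.7, 85.2]
tool_rot: [3.141, 0.001, -3.096]
force: [-3.4, -2.0, 13.0]
width: 44.9
gripper_force: 63.7
```

The adapter is on the tray floor. I'll release it, go back to the slide box and turn to its heading.

Call:
move_arm --targets "0.3 0 0 -0.1 0 0 0; 0.55 0 0 0 0 0 0; 0.55 0 0 -0.5 0 0 0; 0.55 0 0 -2 0 0 0; 0.55 0 0 -3 0 0 0"

```text
clock: 18.3
eef_pos: [528.7, 248.7, 137.5]
tool_rot: [-3.139, -0.006, -3.096]
force: [0.5, 0.0, 0.2]
width: 66.1
gripper_force: 0.0
```

Call:
move_arm --targets "0.6 0 0 -3 0 0 0; 0.6 0 0 0 0 0 5.3; 0.6 0 0 0 0 0 5.3; 0.6 -0.4 -3.5 0 0 0 0; 0.6 -0.4 -3.5 0 0 0 0"

```text
clock: 18.72
eef_pos: [528.6, 181.3, 169.4]
tool_rot: [3.14, 0.001, 3.007]
force: [0.4, -1.4, 0.3]
width: 68.3
gripper_force: 0.0
```

Call:
move_arm --targets "0.6 -0.5 -3.5 0 0 0 0; 0.6 -0.5 -3.5 0 0 0 0; 0.6 -0.5 -3.5 0 0 0 0; 0.6 -0.5 -3.5 0 0 0 0; 0.6 -0.5 -3.5 0 0 0 0"

```text
clock: 19.13
eef_pos: [529.1, 0.8, 169.5]
tool_rot: [3.142, 0.0, 3.002]
force: [0.4, -0.2, -0.4]
width: 68.7
gripper_force: 0.0
```

Run:
```python
from h import *
plan([(545,-73,130,3.0016)])
b=snap('top','t8.png');a=snap('scene','s8.png')
A=cv2.resize(a['color'][160:300,190:430],(480,280),interpolation=2)
B=cv2.resize(b['color'][165:249,200:410],(800,320),interpolation=2)
A=np.hstack([A,np.zeros((280,320,3),np.uint8)])
cv2.imwrite('pics/m8.png',np.vstack([A,B])[:,:,::-1])
```

```text
at [529.1   0.8 169.5] [3.142 0.    3.002] w 68.7 t 19.1 F [ 0.4 -0.2 -0.4]
 turn [0. 0. 0.]
 shift [-2.61 -7.08  3.95] in 3 rows of [-0.87 -2.36  1.32]
```

View pics/m8.png

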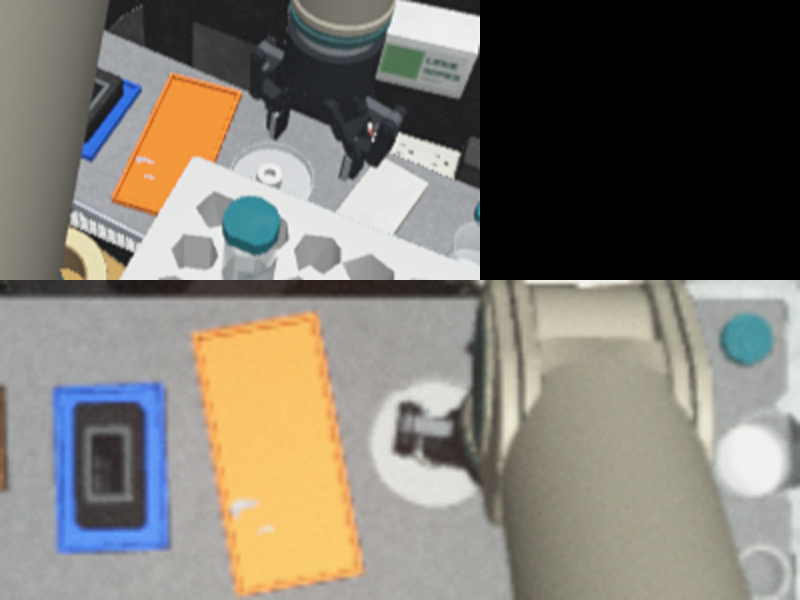

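The adapter lies centred in the blue tray, and the slide box looks undisturbed with its back corners near (382,240) and (404,252). I'll move over it.

Call:
move_arm --targets "0.75 -0.9 -2.4 0 0 0 0; 0.75 -0.9 -2.4 0 0 0 0; 0.75 -0.8 -2.3 0.5 0 0 0; 0.75 0 0 1 0 0 0; 0.75 0 0 0 0 0 0"

```text
clock: 19.65
eef_pos: [544.1, -72.8, 152.9]
tool_rot: [-3.141, -0.003, 2.999]
force: [-0.4, 1.5, -0.8]
width: 74.8
gripper_force: 0.0
```

Run:
```python
from h import *
a=cam('scene'); b=cam('top')
q=[px2w(a,*C(u,v,190,160,2),96) for u,v in((385,160),(428,184))]; print(q)
plan([(545,-73.5,110,3.0016),(545,-73.5,80,None)])
b=snap('top','t9.png');a=snap('scene','s9.png')
A=cv2.resize(a['color'][200:300,330:430],(400,400),interpolation=2)
B=cv2.resize(b['color'][170:250,320:400],(400,400),interpolation=2)
cv2.imwrite('pics/m9.png',np.hstack([A,B])[:,:,::-1])
```

```text
[array([615.5561269 , -62.57704771,  96.        ]), array([ 609.08582651, -110.7639361 ,   96.        ])]
at [544.1 -72.8 152.9] [-3.141e+00 -3.000e-03  2.999e+00] w 74.8 t 19.6 F [-0.4  1.5 -0.8]
 turn [-0.  -0.1 -0.2]
 shift [-0.1  -0.06  4.29] in 2 rows of [-0.05 -0.03  2.15]
 shift [ 0. -0.  3.] in 1 rows of [ 0. -0.  3.]
```

View pics/m9.png

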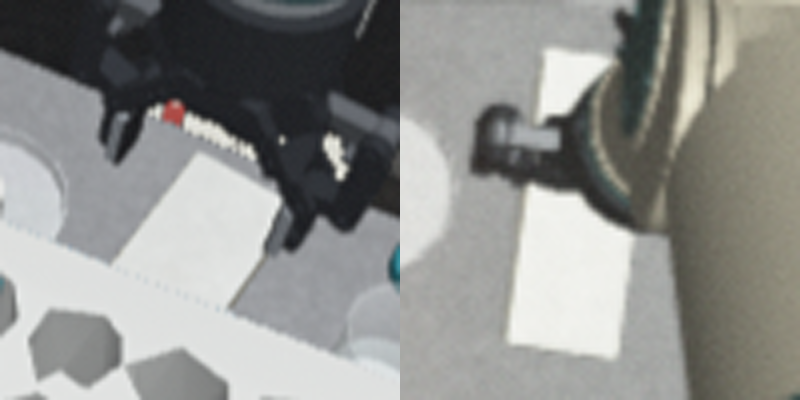

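The box is unmoved and lies between the fingers. Descending.

Call:
move_arm --targets "0.75 -0.1 -0.1 2 0 0 0; 0.75 0 0 2 0 0 0; 0.75 0 0 2 0 0 0; 0.75 0 0 1.2 0 0 0; 0.75 0 0 0 0 0 0"

```text
clock: 20.17
eef_pos: [544.3, -70.5, 80.3]
tool_rot: [3.141, -0.005, 3.004]
force: [-0.4, 0.4, -0.1]
width: 74.8
gripper_force: 0.0
```

Call:
move_arm --targets "0.75 0 0 0 0 0 0; 0.75 0 0 0 0 0 0"

```text
clock: 20.33
eef_pos: [546.7, -71.8, 83.2]
tool_rot: [3.141, 0.001, 3.003]
force: [0.2, 0.4, -0.7]
width: 74.7
gripper_force: 0.0
```

Call:
move_arm --targets "0.75 0 -0.2 0.3 0 0 0; 0.75 0 0 0 0 0 0; 0.3 0 0 0 0 0 0; -1 0 0 0 0 0 0; -1 0 0 0 0 0 0"

```text
clock: 20.75
eef_pos: [546.0, -74.7, 80.2]
tool_rot: [3.141, 0.001, 3.001]
force: [-0.9, 1.2, 5.5]
width: 55.0
gripper_force: 64.0
```

Call:
move_arm --targets "-1 0 0 0 0 0 0; -1 0 0 0 0 0 0; -1 0 0 -0.5 0 0 0; -1 0 0 -1 0 0 0; -1 0 0 -2 0 0 0"

```text
clock: 21.17
eef_pos: [544.0, -74.5, 113.5]
tool_rot: [-3.141, -0.004, 3.002]
force: [0.3, 0.2, -0.8]
width: 55.8
gripper_force: 63.8
```

Call:
move_arm --targets "-1 0 0 -2.5 0 0 0; -1 0 0 -1.5 0 0 0; -1 0 0 0 0 0 0; -1 0 0 0 0 0 0"

```text
clock: 21.5
eef_pos: [546.2, -74.7, 155.3]
tool_rot: [3.141, 0.002, 3.002]
force: [-0.7, -0.7, -1.4]
width: 55.5
gripper_force: 63.8
```

Run:
```python
from h import *
# box centre = tcp + (540.2-546.6, -73.3+73.5); after turning by 0.317 to orange heading
R=lambda t:np.array([[np.cos(t),-np.sin(t)],[np.sin(t),np.cos(t)]])
o=R(.317)@np.array([-6.5,0.5]); t=np.array([541.7,137.8])-o; print(t)
plan([(528,40,155,None),(t[0],t[1],155,None),(t[0],t[1],100,3.0016+.317)],36)
```

```text
[548.03199521 139.35107596]
at [546.2 -74.7 155.3] [3.141e+00 2.000e-03 3.002e+00] w 55.5 t 21.5 F [-0.7 -0.7 -1.4]
 shift [ 3.4  11.1   0.03] in 4 rows of [0.85 2.78 0.01]
 shift [-0.6  10.12  0.  ] in 3 rows of [-0.2   3.37  0.  ]
 turn [ -0.    0.1 -18.2]
 shift [-0.  -0.   5.5] in 2 rows of [-0.   -0.    2.75]
```

Call:
move_arm --targets "-1 0.4 3 0 0 0 0; -1 0.5 3.5 0 0 0 0; -1 0.5 3.5 0 0 0 0; -1 0.5 3.5 0 0 0 0; -1 0.5 3.5 0 0 0 0"

```text
clock: 21.92
eef_pos: [544.3, 98.4, 152.9]
tool_rot: [-3.141, -0.003, 3.001]
force: [0.0, 1.2, -1.1]
width: 55.3
gripper_force: 63.9
```

Call:
move_arm --targets "-1 0.4 3.5 0 0 0 0; -1 0 0.7 0 0 0 -6; -1 0 0 0 0 0 -6; -1 0 0 0 0 0 -6.2; -1 0 0 0 0 0 0"

```text
clock: 22.33
eef_pos: [546.4, 139.3, 152.9]
tool_rot: [3.141, -0.003, -2.96]
force: [0.6, 0.9, -1.8]
width: 55.0
gripper_force: 64.0
```

Call:
move_arm --targets "-1 0 0 0 0 0 0; -1 0 0 0 0 0 0; -1 0 0 0 0 0 0"

```text
clock: 22.58
eef_pos: [547.2, 138.8, 153.9]
tool_rot: [-3.141, -0.001, -2.966]
force: [-0.4, -0.3, -1.6]
width: 55.7
gripper_force: 64.0
```

Run:
```python
from h import *
plan([(548,139,95,3.319)],25)
b=snap('top','t10.png');a=snap('scene','s10.png')
A=cv2.resize(a['color'][150:270,200:340],(467,400),interpolation=2)
B=cv2.resize(b['color'][160:260,230:313],(332,400),interpolation=2)
cv2.imwrite('pics/m10.png',np.hstack([A,B])[:,:,::-1])
```

```text
at [547.2 138.8 153.9] [-3.141e+00 -1.000e-03 -2.966e+00] w 55.7 t 22.6 F [-0.4 -0.3 -1.6]
 turn [-0.  -0.  -0.1]
 shift [-0.08  0.01  5.89] in 3 rows of [-0.03  0.    1.96]
```

View pics/m10.png

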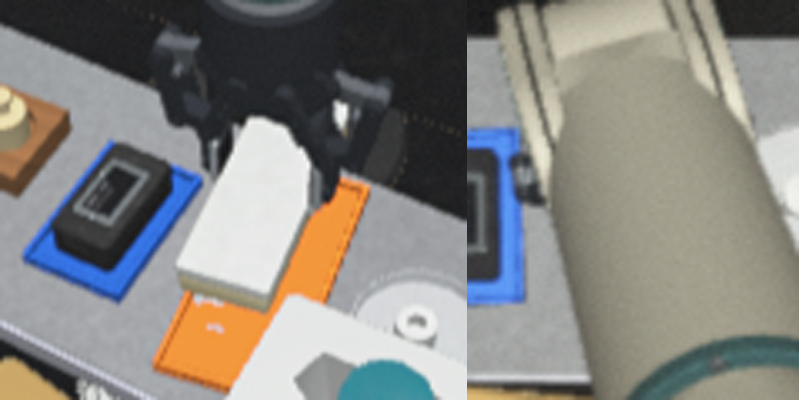

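The box is level and parallel with the orange tray below it. Lowering.

Call:
move_arm --targets "-1 -0.1 0 2 0 0 0; -1 0 0 2 0 0 0; -1 0 0 1.5 0 0 0; -1 0 0 0.7 0 0 0; -1 0 0 0 0 0 0"

```text
clock: 23.1
eef_pos: [547.4, 139.0, 90.8]
tool_rot: [-3.141, -0.003, -2.964]
force: [-0.3, -0.4, -1.0]
width: 55.4
gripper_force: 64.0
```

Call:
move_arm --targets "-1 0 0 0.2 0 0 0; -1 0 0 0.2 0 0 0; -1 0 0 0.1 0 0 0; -1 0 0 0 0 0 0; -1 0 0 0 0 0 0"

```text
clock: 23.52
eef_pos: [548.8, 139.5, 87.8]
tool_rot: [3.141, 0.001, -2.964]
force: [0.4, -0.3, -1.8]
width: 55.3
gripper_force: 64.0
```

Call:
move_arm --targets "-1 0 0 0.2 0 0 0; -1 0 0 0.1 0 0 0; -1 0 0 0 0 0 0; -1 0 0 0 0 0 0"

```text
clock: 23.85
eef_pos: [548.5, 139.4, 84.2]
tool_rot: [3.142, -0.0, -2.964]
force: [0.3, -0.1, -1.3]
width: 55.0
gripper_force: 64.0
```

Call:
move_arm --targets "-1 0 0 0.1 0 0 0; -1 0 0 0 0 0 0; -1 0 0 0 0 0 0"

```text
clock: 24.1
eef_pos: [548.5, 139.4, 84.2]
tool_rot: [3.142, 0.0, -2.964]
force: [-2.1, -0.5, 7.7]
width: 55.2
gripper_force: 64.9
```

Call:
move_arm --targets "-1 0 0 0.1 0 0 0; -1 0 0 0 0 0 0; -1 0 0 0 0 0 0"

```text
clock: 24.35
eef_pos: [548.5, 139.4, 84.2]
tool_rot: [3.141, 0.001, -2.964]
force: [-4.4, -0.6, 14.4]
width: 55.6
gripper_force: 65.8
```

The box has touched the tray floor at the expected height. I'll release and retract.

Call:
move_arm --targets "0.5 0 0 -0.1 0 0 0; 0.75 0 0 0 0 0 0; 0.75 0 0 -0.5 0 0 0; 0.75 0 0 -2 0 0 0; 0.75 0 0 -3 0 0 0"

```text
clock: 24.77
eef_pos: [546.4, 138.8, 136.6]
tool_rot: [-3.141, -0.006, -2.964]
force: [0.0, 0.2, -0.4]
width: 74.9
gripper_force: 0.0
```

Call:
move_arm --targets "0.75 0 0 -3 0 0 0; 0.75 0 0 -3 0 0 0; 0.75 0 -3.5 0 0 0 0; 0.75 0 -3.5 0 0 0 0; 0.75 0 -3.5 0 0 0 0"

```text
clock: 25.18
eef_pos: [567.5, 35.5, 199.3]
tool_rot: [-3.142, 0.002, -2.962]
force: [0.2, -1.1, -1.1]
width: 74.7
gripper_force: 0.0
```

Call:
move_arm --targets "0.75 0 -3.5 0 0 0 0; 0.75 0 -3.5 0 0 0 0; 0.75 0 -3 0 0 0 0; 0.75 0 0 0 0 0 0; 0.75 0 0 0 0 0 0"

```text
clock: 25.6
eef_pos: [584.6, -65.1, 198.2]
tool_rot: [-3.141, -0.0, -2.969]
force: [-1.0, 0.4, 0.1]
width: 74.7
gripper_force: 0.0
```

Run:
```python
from h import *
plan([])
b=snap('top','t11.png')['color'].astype(int)
sub=b[165:250,235:310]; m=(sub.min(2)>170).astype(np.uint8)
n,l,st,ce=cv2.connectedComponentsWithStats(m)
for i in range(1,n):
    if st[i,4]>200:
        c=cv2.minAreaRect(np.argwhere(l==i)[:,::-1].astype(np.float32)); print(st[i],c)
        im=cam('top'); print([px2w(im,p[0]+235,p[1]+165,100).round(1) for p in cv2.boxPoints(c)],px2w(im,c[0][0]+235,c[0][1]+165,100))
```

```text
at [584.6 -65.1 198.2] [-3.141 -0.    -2.969] w 74.7 t 25.6 F [-1.   0.4  0.1]
[  22   13   32   63 1379] ((36.56999588012695, 43.9900016784668), (60.38692092895508, 25.73868751525879), 81.8698959350586)
[array([613.3, 183.2, 100. ]), array([622.9, 118.7, 100. ]), array([471.5,  96.9, 100. ]), array([462.3, 160.6, 100. ])] [541.98175758 139.77040488 100.        ]
[ 59  26  16  33 346] ((66.5, 42.0), (32.0, 15.0), 90.0)
[array([587.9,  83.3, 100. ]), array([588. ,  45.3, 100. ]), array([506.9,  45.7, 100. ]), array([506.8,  83.3, 100. ])] [547.21728655  64.39711488 100.        ]
```

The slide box is within 3 mm and about 0.03 rad of the orange tray. I'm handing in.

```bash
python3 -c "
from cell import order
print(order.finish_job())"
```

```text
the job is handed in; nothing more can be done
None
```

I put the weight, bush, adapter and slide box in their homes in the required order and handed the job in at about 26 s. The camera views showed each one in place, but the hand-in returned no verdict.

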